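# Index the potting table to its next notch

## Task

Index the round potting table by one place: pull up the spring plunger, turn the stage counterclockwise (seen from above) to the next notch and let the plunger drop fully home there, so that the stage is locked, then let go of it. Do not force the stage against the pin or press the pin hard on the track, keep the pots on the stage standing where they are on it, and leave the other things on the bench alone. The track's dark sector is trimmed by hand, so the notch has to be found by feel.

Things in the scene. Friction and masses are not known exactly. Their poses are not given: they have to be found in the camera images.
- fixture: Round indexing table for seedling pots, fixed to the bench: aluminium base disc 356 mm across and 12 mm thick, origin at the centre of its underside, on the turning axis (z up). A thin dibber column, 222 mm high, stands on its far (+x) edge and reaches over the stage there. On the base lies the index track: two flat steel arcs, top 30 mm above the bench, 142 to 178 mm from the axis.
- home_notch (a point): The home notch in the track's light piece, on top of the track, 160 mm from the axis, 158 degrees counterclockwise from the fixture's x axis. Notches are 10 mm wide along the arc. The dark piece, trimmed by hand, has the next two: the next is 39 to 51 degrees counterclockwise (from above) of home, just where is not reported; the other 45 degrees farther. Between notches the track is flat.
- axis_top (a point): Point on the turning axis at the height of the stage's top, 46 mm above the bench. The stage is an aluminium disc 236 mm across. A flat arm, 30 mm wide, its top 54 mm above the bench, sticks out of it over the track and carries the plunger in an upright sleeve 22 mm across that ends 74 mm above the bench.
- stage (a joint): Angle of the turning stage, rad, counterclockwise from above positive, 0 with the plunger in the home notch; it can turn from -0.35 to 1.75. It has slight friction (about 2 N at the knob) and stays where it is left.
- plunger (a joint): How far the spring plunger is pulled up, m: 0 fully home in a notch, 0.008 foot level with the track's top, 0.014 upper stop. The spring presses it down with 6 N at 0, 12 N at the top. Let go between notches, its pin rides on the track (reads about 0.008) and slides along with little friction as the stage turns; over a notch (1 mm play each way) it drops by itself and stops the stage.
- knob_mid (a point): Middle of the plunger's knob: black, knurled, round, upright, 26 mm across, 29 mm high. This point is 90 mm above the bench when home and rises as the plunger is pulled; it lies 160 mm from the turning axis and moves with the stage, at angle 0 straight above the home notch. Nothing stands within 40 mm beside it along the arc.
- pin: The steel pin under the knob, 8 mm across, foot 54 mm below its origin, which is at the underside of the knob on the plunger's axis. It bends if the stage is forced while it sits in a notch, or if it is pressed hard on the track: 40 N on it is too much.
- pot0: Loose empty black pot standing on the stage, 44 mm wide, 45 mm high, its centre 82 mm from the turning axis; origin at the centre of its underside, z up. It rides along with the stage.
- pot1: Loose empty black pot standing on the stage, 44 mm wide, 45 mm high, its centre 82 mm from the turning axis; origin at the centre of its underside, z up. It rides along with the stage.
- pot2: Loose empty terracotta pot standing on the stage, 44 mm wide, 45 mm high, its centre 82 mm from the turning axis; origin at the centre of its underside, z up. It rides along with the stage.
- pot3: Loose empty black pot standing on the stage, 44 mm wide, 45 mm high, its centre 82 mm from the turning axis; origin at the centre of its underside, z up. It rides along with the stage.
- mug: Bystander on the bench: black mug, 80 mm wide, 95 mm high. Origin at the centre of its underside.
- mister: Bystander on the bench: white bottle with a green cap, 64 mm wide, 170 mm high. Origin at the centre of its underside.
- trowel: Bystander on the bench: small hand trowel with a wooden handle, 230 mm long, lying flat; origin in its middle.
- bowl: Bystander on the bench: white bowl, 110 mm wide, 45 mm high. Origin at the centre of its underside.
- label_box: Bystander on the bench: yellow box, 70 x 100 x 50 mm. Origin at the centre of its underside.
- spare_pot: Bystander on the bench: empty terracotta-coloured pot, 70 mm wide, 60 mm high. Origin at the centre of its underside.
Mind the look-alikes: they are no part of the job. Leave any yellow look-alike of the pot2 alone.

How it is judged:
On the way, in this order (a step that is already met when the one before it is completed fails the run):
1. the plunger is pulled clear of the home notch, before the stage has turned much (value of joint plunger above 0.008 m and value of joint stage below 0.2 rad), for 0.1 s.
2. the plunger has dropped into the next notch (value of joint plunger below 0.002 m and value of joint stage between 0.62 and 0.95 rad), for 0.2 s.
At the end, for the whole second after the job is handed in: The plunger is within 2 mm of fully home in the next notch (stage between 0.62 and 0.95 rad, which only that notch allows), the stage at rest, and all four pots upright within 0.15 rad, 82 mm +- 12 mm from the turning axis (all of step 2 and velocity of joint stage below 0.05 rad/s and angle between each of pot0, pot1, pot2, pot3's own z axis and vertical below 0.15 rad and horizontal distance between pot0 and fixture between 0.07 and 0.094 m and horizontal distance between pot1 and fixture between 0.07 and 0.094 m and horizontal distance between pot2 and fixture between 0.07 and 0.094 m and horizontal distance between pot3 and fixture between 0.07 and 0.094 m); the robot touches nothing.
It fails at once if more than 40 N on the plunger's pin (stage forced against it, or pin pressed on the track) (contact force between pin and anything else above 40 N).
It fails at once if a pot on the stage tipped by more than 0.5 rad (angle between any of pot0, pot1, pot2, pot3's own z axis and vertical above 0.5 rad).
It fails at once if another thing on the bench moved by more than 30 mm (distance of any of mug, mister, trowel, bowl, label_box, spare_pot from where it was at the start of the episode above 0.03 m).
It also fails if it takes over 45 s, if anything falls off the work surface, if the arm or the gripper's body presses on something with over 40 N, if the wrist force passes 120 N, or if a joint passes its speed limit or range.

## Robot

A 6-joint arm with a two-finger parallel gripper is mounted at the origin on the work surface. World frame = base frame: x ahead of the robot, y to its left, z up, the work surface at z = 0. Lengths are in m, angles in rad, forces in N, time in s.
With the tool pointing down it reaches from about 0.3 to 0.75 m from the base axis. Payload 8.5 kg.
Tool frame: the origin (TCP) lies midway between the tips of the shut fingers; the grasp point (between the pads) lies 19 mm behind it; z points along the fingers, y is the line along which they close (so a half turn about z gives the same grasp; the last joint's range is limited). The gripper opens to 85 mm and grips with 20 to 120 N. Pads are 22 mm wide; open, the fingers measure 114 mm over their backs; the gripper's body (76 mm by 85 mm) begins 54 mm behind the grasp point. The pads swing forward as they close: fully open they stand 13 mm farther back than shut.
Start: joints at [0.953, 0.381, 1.297, -0, 1.464, -0.215], TCP at [0.216, 0.506, 0.231] pointing down, gripper open.
Joint ranges: [-3.11, 3.11], [-0.89, 2.33], [0.22, 2.48], [-1.42, 4.56], [0.17, 2.85], [-2.88, 2.88]. Speed limits (rad/s): [2.39, 2.39, 3.14, 3.14, 3.14, 3.14].

## Interface

Orientations are given as a rotation vector (axis times angle).
In Python, from plant import robot gives the robot as it stands.
- The arm moves only by the shell command python3 -m inch 'ROWS' [FORCE]. ROWS is JSON, a list of rows, each a list of 3 entries, a list of its own where there are three numbers: the opening, from 0 (shut) to 1 (fully open), then the shift along the tool's x, y, z each as a share of 12 cm, from -1 to 1, then the turn about the tool's z as a share of 360 degrees, from -1 to 1. In form: [[grip, [dx, dy, dz], twist], ...]. A call has 1 to 10 rows; each row is the pose to reach, as a shift and turn from the pose commanded when the call began, along the tool's axes at that moment, turning the shorter way round; what a row does not reach only later rows make up. A row lasts 1/10 s, in which the tool goes at most 50 mm and 8.59 degrees, less where a joint would pass 70% of its speed; a pose out of reach is approached as far as the arm can. A call with a number of a shift or a turn outside -1 to 1 is refused whole. A call with a gripper value outside its range is refused whole. The fingers move at their own pace and stop on an object; FORCE is the grip in N (left out, the last holds). Time passes only in rows, so rows that repeat a pose let the fingers close. It gives the time, the measured TCP pose, the force, the opening and the grip force at its end, in the units of the state.
- robot.sense(): the state, without advancing time (a new reading comes with each control period).
- robot.read_camera(name): name is "side" or "top" or "wrist"; returns the picture (420x560x3 uint8, red, green, blue); there is no depth.
- robot.calibration(name): a dict with "camera_matrix" (3x3 intrinsics, pixels), "extrinsics" (4x4, takes a point from camera to world coordinates); the wrist camera has in their place "T_tool_cam" (4x4, takes a point from camera to tool coordinates, whose origin is the TCP and whose axes are the flange's). Camera axes: x right, y down, z forward; pixel columns grow to the right and rows downward; lengths in m; the calibration is good to about 2 mm. A picture is of the moment at which its call begins: read the wrist's pose just before it. calibration takes no time and is no camera call.
- robot.job_done(): hands the job in; it is judged then, once.
The state is a dict: "time_s": time; "joints": joint angles; "qd": joint speeds; "tau": joint torques, N m; "tool_pos": TCP position; "orientation": TCP orientation; "wrist_force": force on the tool from outside, world axes, zero at the start; "ft_torque": the same for the moment, N m; "grip_width": opening from 0.0 (shut) to 1.0 (fully open); "gripper_force": force on a finger pad.
Only numpy, scipy, OpenCV 4.12 (cv2) and the standard library are available. Lean on these libraries where they do the work, as an engineer would, in place of code of your own. Each camera call takes 0.05 s, during which the arm holds its last target. There are 200 camera calls.

## Working session

There is one attempt and no reset: what is moved stays moved. The work goes in short steps, Python scripts to look and compute and a shell command to move; the robot and the scene stay as the last step left them, time stands still between calls to the robot, and variables do not carry over. Pictures are saved under pics/ and viewed, at most 10 in all, crops included, and the job is handed in when it is done.

```bash
mkdir -p pics; ls; python3 - <<'E'
from plant import robot
import cv2,numpy as np
np.set_printoptions(precision=4,suppress=True)
for n in("top","side"):
    im=robot.read_camera(n);cv2.imwrite(f"pics/{n}0.png",im[:,:,::-1])
for n in("top","side","wrist"):print(n,robot.calibration(n))
print(robot.sense())
E
```

```text
pics
top {'camera_matrix': array([[453.4762,   0.    , 282.5991],
       [  0.    , 453.4762, 204.9136],
       [  0.    ,   0.    ,   1.    ]]), 'extrinsics': array([[ 0.0064, -0.9981,  0.0616,  0.4798],
       [-0.9998, -0.0074, -0.0158, -0.05  ],
       [ 0.0162, -0.0615, -0.998 ,  1.5465],
       [ 0.    ,  0.    ,  0.    ,  1.    ]])}
side {'camera_matrix': array([[516.0722,   0.    , 276.4517],
       [  0.    , 516.0722, 217.8352],
       [  0.    ,   0.    ,   1.    ]]), 'extrinsics': array([[ 0.9995, -0.0002,  0.0322,  0.5303],
       [-0.0234, -0.69  ,  0.7234, -0.9563],
       [ 0.0221, -0.7238, -0.6897,  0.9738],
       [ 0.    ,  0.    ,  0.    ,  1.    ]])}
wrist {'camera_matrix': array([[361.0668,   0.    , 279.4633],
       [  0.    , 361.0668, 208.1713],
       [  0.    ,   0.    ,   1.    ]]), 'T_tool_cam': array([[ 0.0009, -0.9568, -0.2909,  0.0755],
       [ 1.    ,  0.0009, -0.    , -0.0006],
       [ 0.0003, -0.2909,  0.9568, -0.1419],
       [ 0.    ,  0.    ,  0.    ,  1.    ]])}
{'time_s': 0.1, 'joints': array([ 0.9527,  0.3811,  1.2981, -0.    ,  1.4636, -0.2153]), 'qd': array([-0.0008,  0.0002, -0.0017,  0.0008,  0.0001, -0.0019]), 'tau': array([  0.0039, -44.9218, -23.166 ,  -0.0001,   0.0036,   0.    ]), 'tool_pos': array([0.2154, 0.5058, 0.2308]), 'orientation': array([-0.6283, -3.0777,  0.0018]), 'wrist_force': array([ 0.5481, -0.3477, -0.3967]), 'ft_torque': array([-0.0453, -0.0053, -0.0004]), 'gripper_force': 0.0, 'grip_width': 1.0005847485851729}
```

View pics/top0.png

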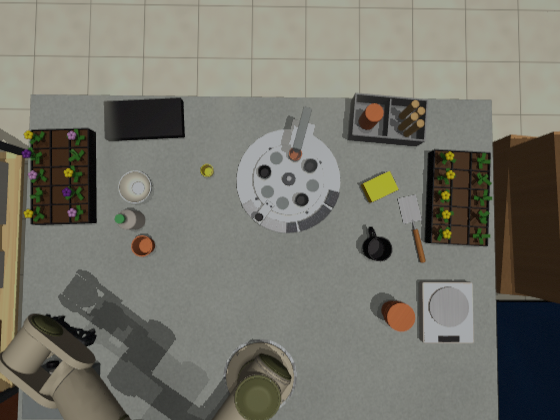

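View pics/side0.png

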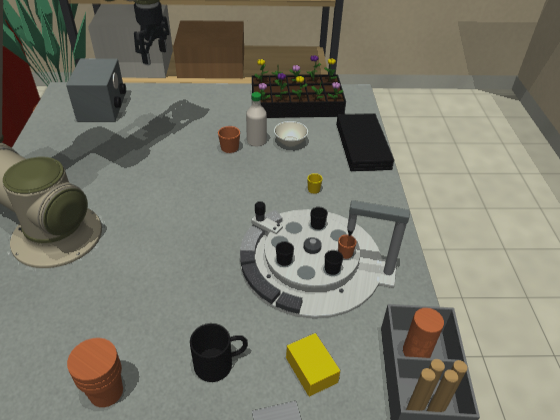

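The top view shows the table centred near (288,180), with the knob at about (259,216) and the dibber column at (303,125). In the side view the knob is at (260,211) and the stage centre at (312,245). For pot2, the terracotta pot on the stage at top (295,155) fits the description. The yellow pot at (208,171) is the look-alike on the bench and stays alone. The knob's look-alikes are the black pots on the stage, and the knob is the one outside the stage on the arm. I'll confirm with an enlarged crop.

```bash
cat > h.py <<'E'
import numpy as np,cv2
from plant import robot
from scipy.spatial.transform import Rotation as R
np.set_printoptions(precision=4,suppress=True)
def ext(n,s=None):
    c=robot.calibration(n)
    if n!="wrist": return c["camera_matrix"],c["extrinsics"]
    T=np.eye(4);T[:3,:3]=R.from_rotvec(s["orientation"]).as_matrix();T[:3,3]=s["tool_pos"]
    return c["camera_matrix"],T@c["T_tool_cam"]
def ray(K,E,p):
    d=E[:3,:3]@np.linalg.solve(K,[p[0],p[1],1.]);return E[:3,3],d/np.linalg.norm(d)
def tri(rays):
    A=sum(np.eye(3)-np.outer(d,d) for o,d in rays);b=sum((np.eye(3)-np.outer(d,d))@o for o,d in rays)
    x=np.linalg.solve(A,b);return x,[np.linalg.norm(np.cross(d,x-o)) for o,d in rays]
def atz(r,z):
    o,d=r;return o+d*(z-o[2])/d[2]
def proj(K,E,X):
    c=np.linalg.inv(E)@np.r_[X,1];q=K@c[:3];return q[:2]/q[2]
E
python3 - <<'E'
from h import *
t=cv2.imread("pics/top0.png")[120:240,230:350];s=cv2.imread("pics/side0.png")[190:320,230:410]
a=cv2.resize(t,(480,480),interpolation=3);b=cv2.resize(s,None,fx=480/130/1.0*0.48,fy=480/130*0.48,interpolation=3)
b=cv2.copyMakeBorder(b,0,480-b.shape[0],0,0,0)
cv2.imwrite("pics/crop.png",np.hstack([a,b]));print(b.shape)
for n,p in(("top",(288.5,179)),):print(atz(ray(*ext(n),p),.046))
x=tri([ray(*ext("top"),(259,216)),ray(*ext("side"),(260,212))]);print(x)
x=tri([ray(*ext("top"),(288.5,179)),ray(*ext("side"),(312,245))]);print(x)
E
```

```text
(480, 319, 3)
[ 0.6591 -0.0928  0.046 ]
(array([0.5324, 0.0028, 0.08  ]), [np.float64(0.001574617943492317), np.float64(0.0015746179434925611)])
(array([ 0.6576, -0.0925,  0.0586]), [np.float64(5.382787376340357e-05), np.float64(5.382787376312717e-05)])
```

View pics/crop.png

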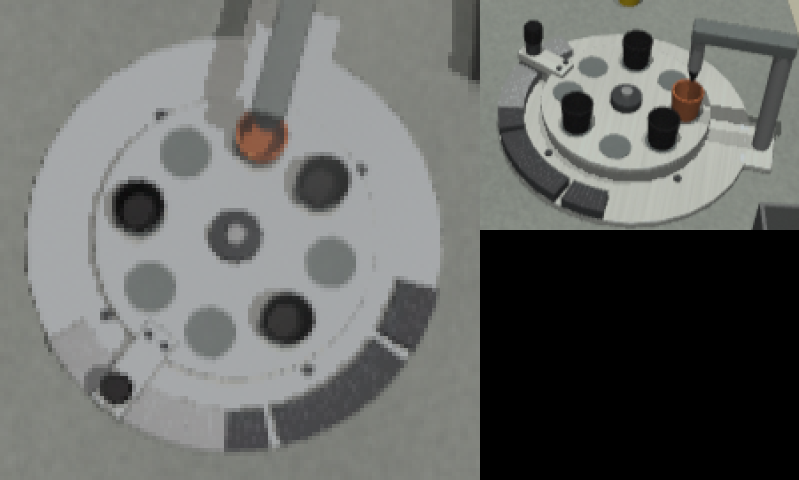

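The crop confirms it: the knob is at crop (117,388), the only upright black cylinder on an arm over the light track. The dark piece has light gaps at (270,428), the next notch, and (392,345), the one after. Triangulation puts the knob near (0.532,0.003) and the axis at (0.658,-0.093), a radius of about 158 mm against the stated 160 mm. Next I'll work out the approach.

```bash
cat >> h.py <<'E'
def plan(X,ang=None,s=None):
    """shift/turn shares to bring TCP to X with tool y at world heading ang(deg, mod 180)"""
    s=s or robot.sense();M=R.from_rotvec(s["orientation"]).as_matrix()
    d=M.T@(np.array(X)-s["tool_pos"])/.12
    h=np.degrees(np.arctan2(M[1,1],M[0,1]))
    tw=None if ang is None else -((ang-h+90)%180-90)/360
    print("shift",d,"twist",tw,"heading y",h,"j6",s["joints"][5],"pos",s["tool_pos"])
E
python3 - <<'E'
from h import *
C=np.array([.658,-.093])
for p in((297.5,227),(328,206.2),(261,219)):
    x=atz(ray(*ext("top"),p),.03);v=x[:2]-C;print(x,np.hypot(*v),np.degrees(np.arctan2(v[1],v[0]))%360)
plan([.525,-.0,.20],53)
E
```

```text
[ 0.4999 -0.1243  0.03  ] 0.16117760985547114 191.1942283304013
[ 0.5703 -0.2264  0.03  ] 0.15965742847688374 236.6766569352057
[ 0.5258 -0.0021  0.03  ] 0.1604377447823112 145.49272937965645
shift [-4.0252 -2.8662  0.2593] twist 0.03868001937977772 heading y 66.92480697671998 j6 -0.21533422502974323 pos [0.2154 0.5058 0.2308]
```

```bash
for i in 1; do python3 -m inch '[[0.7,[-1,-0.71,0],0],[0.7,[-1,-0.71,0],0],[0.7,[-1,-0.71,0],0],[0.7,[-1,-0.71,0],0]]' 30; done; python3 -m inch '[[0.7,[-1,-0.71,0],0],[0.7,[-1,-0.71,0],0],[0.7,[-1,-0.71,0],0],[0.7,[-1,-0.71,0],0]]'
python3 -m inch '[[0.7,[-1,-0.71,0],0],[0.7,[-1,-0.71,0],0],[0.7,[-1,-0.71,0],0],[0.7,[-1,-0.71,0],0]]'
python3 -m inch '[[0.7,[-0.5,-0.3,0],0.039],[0.7,[-0.5,-0.3,0],0.039],[0.7,[-0.5,-0.3,0],0.039]]'
python3 - <<'E'
from h import *
s=robot.sense();cv2.imwrite("pics/w1.png",robot.read_camera("wrist")[:,:,::-1])
plan([.532,.0028,.09],53,s);print(s["orientation"],s["time_s"],proj(*ext("wrist",s),[.532,.0028,.09]),proj(*ext("wrist",s),[.658,-.093,.05]))
np.save("w1.npy",np.r_[s["tool_pos"],s["orientation"]])
E
```

```text
time_s: 0.5
tool_pos: [0.2947, 0.3771, 0.2312]
orientation: [0.637, 3.076, -0.002]
wrist_force: [0.6, 0.4, 0.1]
grip_width: 0.701
gripper_force: 0.0
time_s: 0.9
tool_pos: [0.3719, 0.2519, 0.2311]
orientation: [0.637, 3.076, -0.001]
wrist_force: [-0.1, -0.1, -0.4]
grip_width: 0.696
gripper_force: 0.0
time_s: 1.3
tool_pos: [0.4488, 0.1268, 0.2309]
orientation: [0.636, 3.076, -0.001]
wrist_force: [0.6, 1.1, 0.6]
grip_width: 0.701
gripper_force: 0.0
time_s: 1.6
tool_pos: [0.4886, 0.0726, 0.2308]
orientation: [-1.005, -2.976, 0.0]
wrist_force: [-0.6, 0.4, -0.0]
grip_width: 0.698
gripper_force: 0.0
shift [-0.6413 -0.2429  1.1727] twist -0.0008491843967657787 heading y 52.69429361716432 j6 -1.0124100742720423 pos [0.4886 0.0726 0.2308]
[-1.0046 -2.9759  0.0001] 1.6 [246.9895 280.9499] [253.8917 392.169 ]
```

View pics/w1.png

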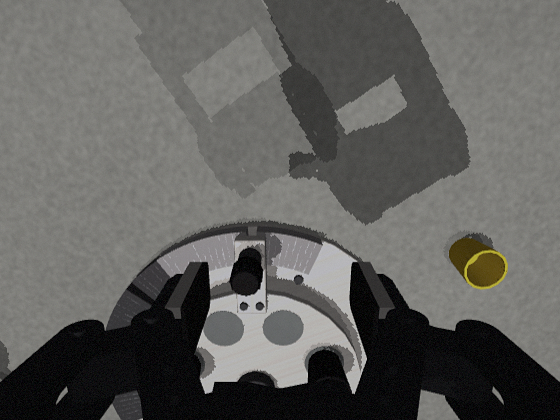

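Wrist view: the knob's top face is at about (245,283), against a predicted (247,281), and the yellow look-alike is far off at (485,268). The estimate holds, so I'll go in closer.

```bash
python3 -m inch '[[0.7,[-0.64,-0.25,0.3],0],[0.7,[-0.64,-0.25,0.7],0],[0.7,[-0.64,-0.25,0.7],0],[0.7,[-0.64,-0.25,0.7],0]]'
python3 - <<'E'
from h import *
s=robot.sense();cv2.imwrite("pics/w2.png",robot.read_camera("wrist")[:,:,::-1])
plan([.532,.0028,.073],53,s)
for z in(.0755,.09,.1045):print(proj(*ext("wrist",s),[.532,.0028,z]))
np.save("w2.npy",np.r_[s["tool_pos"],s["orientation"]])
E
```

```text
time_s: 2.05
tool_pos: [0.5295, 0.0038, 0.1447]
orientation: [-0.996, -2.973, 0.001]
wrist_force: [-0.1, -0.5, 0.6]
grip_width: 0.697
gripper_force: 0.0
shift [-0.0251  0.0072  0.5973] twist -7.938670897939599e-05 heading y 52.97142078476742 j6 -1.141316739359777 pos [0.5295 0.0038 0.1447]
[282.2841 229.8905]
[282.4063 238.4141]
[282.5457 248.1408]
```

View pics/w2.png

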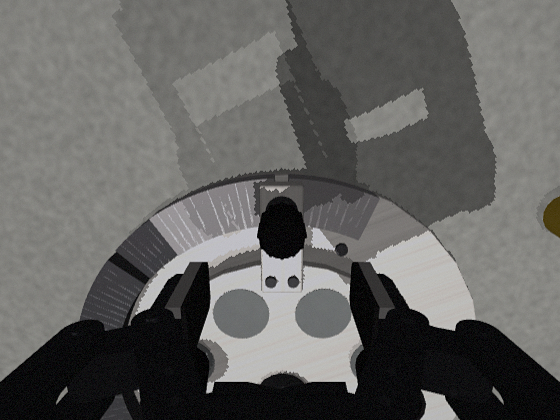

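In w2 the knob's top face is centred at about (281.5,236), with its lower edge at row 258. That is slightly more outward than predicted (row 248), so I'll triangulate from both wrist views.

```bash
python3 - <<'E'
from h import *
rs=[]
for n,p in(("w1",(246.5,278)),("w2",(281.5,236))):
    v=np.load(n+".npy");rs.append(ray(*ext("wrist",dict(tool_pos=v[:3],orientation=v[3:])),p))
t=ray(*ext("top"),(259.25,216.8))
print(tri(rs),tri(rs+[t]),atz(rs[1],.1045),atz(rs[0],.1045),atz(t,.1))
plan([.528,.0065,.074],52.5)
# dark fraction columns for symmetric centre check
im=cv2.imread("pics/w2.png",0)
for r in(215,230,240,250):
    c=np.where(im[r,230:330]<45)[0]+230;print(r,c.min(),c.max())
E
```

```text
(array([0.5321, 0.0018, 0.0836]), [np.float64(0.0003195459883034741), np.float64(0.0003195459883033838)]) (array([0.5315, 0.0021, 0.085 ]), [np.float64(0.00022944634125814968), np.float64(0.0005066528888565706), np.float64(0.0003964047410125734)]) [0.526  0.0066 0.1045] [0.5243 0.0101 0.1045] [0.5306 0.0013 0.1   ]
shift [0.0232 0.0052 0.6066] twist 0.0013654393324281323 heading y 52.99155815967413 j6 -1.1407141029134988 pos [0.53   0.0043 0.1468]
215 261 301
230 258 305
240 260 304
250 265 298
```

The views agree to about 3 mm radially and 1.5 mm tangentially. The TCP is already over the knob, so I'll descend and grip.

```bash
python3 -m inch '[[0.7,[0.01,0,0.3],0],[0.7,[0.01,0,0.6],0],[0.7,[0.01,0,0.6],0]]'
python3 -m inch '[[0.2,[0,0,0],0],[0.2,[0,0,0],0],[0.2,[0,0,0],0],[0.2,[0,0,0],0],[0.2,[0,0,0],0]]' 40
python3 - <<'E'
from h import *
cv2.imwrite("pics/w3.png",robot.read_camera("wrist")[:,:,::-1])
E
```

```text
time_s: 2.4
tool_pos: [0.5279, 0.0055, 0.0738]
orientation: [-0.995, -2.974, 0.0]
wrist_force: [-0.5, 0.1, 0.8]
grip_width: 0.701
gripper_force: 0.0
time_s: 2.9
tool_pos: [0.5309, 0.0038, 0.0778]
orientation: [0.998, 2.974, 0.002]
wrist_force: [-0.4, 2.8, 8.7]
grip_width: 0.293
gripper_force: 38.8
```

View pics/w3.png

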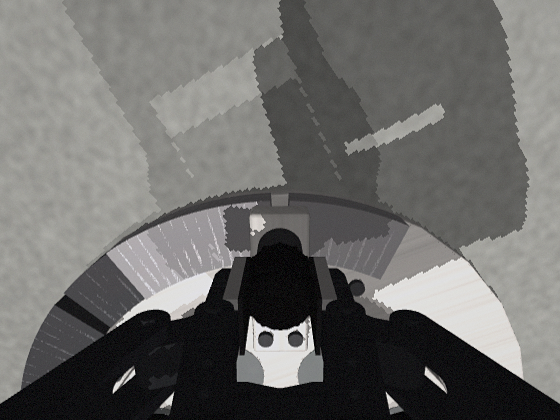

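The knob is gripped centrally, at opening 0.293 (25 mm). Now I'll lift it in small steps.

```bash
python3 -m inch '[[0.2,[0,0,-0.03],0],[0.2,[0,0,-0.06],0],[0.2,[0,0,-0.06],0],[0.2,[0,0,-0.06],0]]' 60
python3 -m inch '[[0.2,[0,0,-0.03],0],[0.2,[0,0,-0.03],0],[0.2,[0,0,-0.03],0]]'
```

```text
time_s: 3.35
tool_pos: [0.5305, 0.0035, 0.0827]
orientation: [0.999, 2.977, 0.001]
wrist_force: [6.1, 0.4, -7.9]
grip_width: 0.28
gripper_force: 59.5
time_s: 3.65
tool_pos: [0.5303, 0.0032, 0.086]
orientation: [1.0, 2.977, -0.0]
wrist_force: [5.9, -1.0, -9.5]
grip_width: 0.28
gripper_force: 59.4
```

The force slope (about 0.45 N/mm) matches the spring, so the lift is about 8 mm. I'll go up 3.5 mm more and compute the arc.

```bash
python3 -m inch '[[0.2,[0,0,-0.03],0],[0.2,[0,0,-0.03],0],[0.2,[0,0,-0.03],0]]'
python3 - <<'E'
from h import *
s=robot.sense();M=R.from_rotvec(s["orientation"]).as_matrix();p=s["tool_pos"][:2]
for C in([.658,-.093],):
    v=p-C;r=np.hypot(*v);print("r",r,np.degrees(np.arctan2(v[1],v[0])))
    v=v/r*.16;C2=p-v
    for a in range(3,43,3):
        q=R.from_euler('z',a,degrees=True).as_matrix()[:2,:2]@v+C2-p
        print(a,(M.T@np.r_[q,0])[:2]/.12,-a/360)
E
```

```text
time_s: 3.95
tool_pos: [0.5302, 0.0032, 0.0894]
orientation: [1.0, 2.978, -0.0]
wrist_force: [5.3, -1.5, -11.2]
grip_width: 0.286
gripper_force: 59.4
r 0.15989942729453652 143.03055031161026
3 [-0.002  -0.0698] -0.008333333333333333
6 [-0.0077 -0.1394] -0.016666666666666666
9 [-0.017  -0.2085] -0.025
12 [-0.0299 -0.2771] -0.03333333333333333
15 [-0.0463 -0.345 ] -0.041666666666666664
18 [-0.0663 -0.4119] -0.05
21 [-0.0898 -0.4776] -0.058333333333333334
24 [-0.1167 -0.542 ] -0.06666666666666667
27 [-0.1469 -0.6049] -0.075
30 [-0.1804 -0.6662] -0.08333333333333333
33 [-0.217  -0.7256] -0.09166666666666666
36 [-0.2567 -0.7831] -0.1
39 [-0.2993 -0.8383] -0.10833333333333334
42 [-0.3448 -0.8913] -0.11666666666666667
```

```bash
python3 -m inch '[[0.2,[0,-0.023,0],-0.003],[0.2,[-0.002,-0.07,0],-0.008],[0.2,[-0.008,-0.139,0],-0.017],[0.2,[-0.017,-0.208,0],-0.025],[0.2,[-0.024,-0.243,0],-0.029],[0.2,[-0.024,-0.243,0],-0.029],[0.2,[-0.024,-0.243,0],-0.029]]'
```

```text
time_s: 4.65
tool_pos: [0.5151, -0.0222, 0.0895]
orientation: [0.724, 3.056, -0.001]
wrist_force: [6.2, -2.5, -10.7]
grip_width: 0.282
gripper_force: 59.5
```

```bash
python3 -m inch '[[0.2,[0,-0.023,0],-0.003],[0.2,[-0.004,-0.093,0],-0.011],[0.2,[-0.017,-0.208,0],-0.025],[0.2,[-0.039,-0.311,0],-0.038],[0.2,[-0.066,-0.412,0],-0.05],[0.2,[-0.09,-0.478,0],-0.058],[0.2,[-0.117,-0.542,0],-0.067],[0.2,[-0.117,-0.542,0],-0.067],[0.2,[-0.117,-0.542,0],-0.067]]'
python3 - <<'E'
from h import *
s=robot.sense();M=R.from_rotvec(s["orientation"]).as_matrix();p=s["tool_pos"][:2]
v=p-[.658,-.093];print(np.hypot(*v),np.degrees(np.arctan2(v[1],v[0]))-143,s["joints"],np.degrees(np.arctan2(M[1,1],M[0,1])))
cv2.imwrite("pics/w4.png",robot.read_camera("wrist")[:,:,::-1])
E
```

```text
time_s: 5.55
tool_pos: [0.4996, -0.0864, 0.0898]
orientation: [0.07, 3.137, -0.001]
wrist_force: [11.7, 1.1, -11.3]
grip_width: 0.281
gripper_force: 59.7
0.15851192220867924 34.61320049505932 [-0.4056  0.4611  1.63    0.0012  1.0464 -1.9322] 87.43057139301818
```

View pics/w4.png

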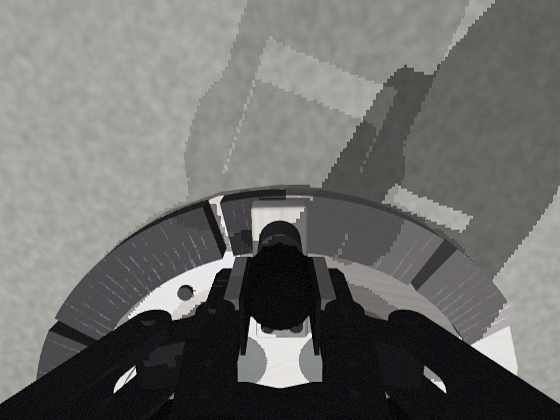

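The view shows the next notch at about (215,225), still ahead (left is counterclockwise) of the arm at (280,215). I'll lower the pin gently to the track, then open into a loose cage.

```bash
python3 -m inch '[[0.28,[0,0,0.015],0],[0.28,[0,0,0.028],0],[0.28,[0,0,0.028],0]]' 40
python3 -m inch '[[0.4,[0,0,0],0],[0.4,[0,0,0],0],[0.4,[0,0,0],0]]'
python3 - <<'E'
from h import *
s=robot.sense();M=R.from_rotvec(s["orientation"]).as_matrix();p=s["tool_pos"][:2];C=np.array([.658,-.093])
v=p-C;print(np.hypot(*v),np.degrees(np.arctan2(v[1],v[0]))-143)
r=np.hypot(*v)
for a in(2,4,6,8,10,12,14):
    q=R.from_euler('z',a,degrees=True).as_matrix()[:2,:2]@v/r*.16+C-p
    print(a,(M.T@np.r_[q,0])[:2]/.12,-a/360)
E
```

```text
time_s: 5.9
tool_pos: [0.4996, -0.0862, 0.0865]
orientation: [0.07, 3.137, -0.001]
wrist_force: [10.5, -0.5, -10.1]
grip_width: 0.282
gripper_force: 55.2
time_s: 6.2
tool_pos: [0.4976, -0.0859, 0.0867]
orientation: [-0.07, -3.14, 0.0]
wrist_force: [0.6, -0.4, -0.1]
grip_width: 0.403
gripper_force: 0.0
0.1605591323799809 34.45265448461561
2 [-0.0055 -0.0465] -0.005555555555555556
4 [-0.0079 -0.093 ] -0.011111111111111112
6 [-0.012  -0.1394] -0.016666666666666666
8 [-0.0177 -0.1856] -0.022222222222222223
10 [-0.025  -0.2315] -0.027777777777777776
12 [-0.0339 -0.2772] -0.03333333333333333
14 [-0.0444 -0.3225] -0.03888888888888889
```

```bash
python3 -m inch '[[0.4,[-0.002,-0.02,0.03],-0.003],[0.4,[-0.006,-0.047,0.03],-0.006],[0.4,[-0.007,-0.07,0.03],-0.008],[0.4,[-0.008,-0.093,0.03],-0.011],[0.4,[-0.01,-0.116,0.03],-0.014],[0.4,[-0.01,-0.116,0.03],-0.014]]'
python3 -m inch '[[0.4,[0,-0.01,0],-0.001],[0.4,[-0.001,-0.02,0],-0.002],[0.4,[-0.001,-0.03,0],-0.004],[0.4,[-0.001,-0.03,0],-0.004]]'
```

```text
time_s: 6.8
tool_pos: [0.4981, -0.0993, 0.0824]
orientation: [0.07, -3.14, -0.003]
wrist_force: [0.1, 5.0, -0.1]
grip_width: 0.404
gripper_force: 2.2
time_s: 7.2
tool_pos: [0.4984, -0.1027, 0.0824]
orientation: [0.109, -3.139, -0.003]
wrist_force: [0.7, 5.4, -1.0]
grip_width: 0.402
gripper_force: 2.8
```

Pushing takes a steady 5 N or so. I'll feel onward in small steps.

```bash
python3 -m inch '[[0.4,[0,-0.01,0],-0.001],[0.4,[-0.001,-0.02,0],-0.002],[0.4,[-0.001,-0.03,0],-0.004],[0.4,[-0.001,-0.03,0],-0.004]]'
```

```text
time_s: 7.6
tool_pos: [0.4987, -0.1062, 0.0824]
orientation: [0.148, -3.137, -0.003]
wrist_force: [0.5, 5.5, -0.2]
grip_width: 0.404
gripper_force: 2.9
```

```bash
python3 -m inch '[[0.4,[0,-0.01,0],-0.001],[0.4,[-0.001,-0.02,0],-0.002],[0.4,[-0.001,-0.02,0],-0.002]]'
```

```text
time_s: 7.9
tool_pos: [0.499, -0.1085, 0.0824]
orientation: [0.168, -3.136, -0.004]
wrist_force: [0.5, 6.3, -0.9]
grip_width: 0.403
gripper_force: 3.0
```

```bash
python3 -m inch '[[0.4,[0,-0.01,0],-0.001],[0.4,[-0.001,-0.02,0],-0.002],[0.4,[-0.001,-0.02,0],-0.002]]'
```

```text
time_s: 8.2
tool_pos: [0.4992, -0.1109, 0.0824]
orientation: [0.187, -3.134, -0.004]
wrist_force: [-0.3, 7.0, -1.2]
grip_width: 0.4
gripper_force: 3.2
```

```bash
python3 -m inch '[[0.4,[0,-0.01,0],-0.001],[0.4,[-0.001,-0.02,0],-0.002],[0.4,[-0.001,-0.02,0],-0.002]]'
```

```text
time_s: 8.5
tool_pos: [0.4995, -0.1131, 0.0824]
orientation: [0.207, -3.133, -0.004]
wrist_force: [-0.7, 6.4, 0.6]
grip_width: 0.401
gripper_force: 3.3
```

```bash
python3 -m inch '[[0.4,[0,-0.01,0],-0.001],[0.4,[-0.001,-0.02,0],-0.002],[0.4,[-0.001,-0.02,0],-0.002]]'
```

```text
time_s: 8.8
tool_pos: [0.4999, -0.1154, 0.0824]
orientation: [0.227, -3.131, -0.005]
wrist_force: [-1.4, 6.2, 0.1]
grip_width: 0.402
gripper_force: 3.6
```

```bash
python3 -m inch '[[0.4,[0,-0.01,0],-0.001],[0.4,[-0.001,-0.02,0],-0.002],[0.4,[-0.001,-0.02,0],-0.002]]'
```

```text
time_s: 9.1
tool_pos: [0.5002, -0.1177, 0.0824]
orientation: [0.247, -3.13, -0.005]
wrist_force: [-1.2, 6.6, 0.5]
grip_width: 0.403
gripper_force: 3.6
```

```bash
python3 -m inch '[[0.4,[0,-0.01,0],-0.001],[0.4,[-0.001,-0.02,0],-0.002],[0.4,[-0.001,-0.02,0],-0.002]]'
```

```text
time_s: 9.4
tool_pos: [0.5006, -0.1201, 0.0823]
orientation: [0.266, -3.128, -0.005]
wrist_force: [-0.8, 6.8, 0.5]
grip_width: 0.405
gripper_force: 3.5
```

```bash
python3 -m inch '[[0.4,[0,-0.01,0],-0.001],[0.4,[-0.001,-0.02,0],-0.002],[0.4,[-0.001,-0.02,0],-0.002]]'
python3 - <<'E'
from h import *
s=robot.sense()
w=robot.read_camera("wrist")[150:400,120:440];t=robot.read_camera("side")[180:320,220:400]
w=cv2.resize(w,(400,312));t=cv2.resize(t,(400,311),interpolation=3);h=min(len(w),len(t))
cv2.imwrite("pics/c5.png",np.hstack([w[:h],t[:h]])[:,:,::-1])
E
```

```text
time_s: 9.7
tool_pos: [0.5011, -0.1226, 0.0822]
orientation: [0.286, -3.126, -0.005]
wrist_force: [-2.1, 6.4, -0.1]
grip_width: 0.395
gripper_force: 2.9
```

View pics/c5.png

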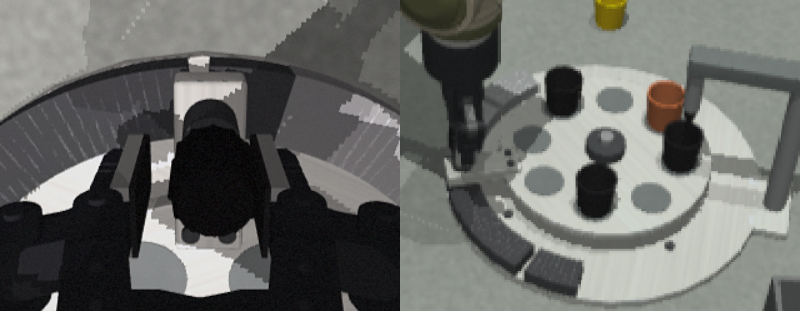

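The stage has followed and the pots are standing. The notch's light gap at crop (198,62) is just ahead of the knob axis at (210,120), so I'll take 1 mm steps from here.

```bash
python3 -m inch '[[0.4,[0,-0.008,0],-0.001],[0.4,[0,-0.008,0],-0.001]]'
```

```text
time_s: 10.0
tool_pos: [0.5012, -0.1234, 0.0822]
orientation: [0.296, -3.125, -0.005]
wrist_force: [-2.2, 5.6, -1.1]
grip_width: 0.398
gripper_force: 3.2
```

```bash
python3 -m inch '[[0.4,[0,-0.008,0],-0.001],[0.4,[0,-0.008,0],-0.001]]'
```

```text
time_s: 10.2
tool_pos: [0.5015, -0.1246, 0.0821]
orientation: [0.306, -3.124, -0.004]
wrist_force: [-1.4, 3.5, -2.6]
grip_width: 0.4
gripper_force: 2.4
```

```bash
python3 -m inch '[[0.4,[0,-0.008,0],-0.001],[0.4,[0,-0.008,0],-0.001]]'
```

```text
time_s: 10.4
tool_pos: [0.5022, -0.1262, 0.0823]
orientation: [0.315, -3.124, -0.002]
wrist_force: [-1.2, 0.8, -0.8]
grip_width: 0.4
gripper_force: 0.8
```

```bash
python3 -m inch '[[0.4,[0,-0.008,0],-0.001],[0.4,[0,-0.008,0],-0.001]]'
```

```text
time_s: 10.6
tool_pos: [0.5026, -0.1273, 0.0826]
orientation: [0.324, -3.124, -0.001]
wrist_force: [-3.0, 1.2, -1.5]
grip_width: 0.402
gripper_force: 1.3
```

```bash
python3 -m inch '[[0.4,[0,-0.008,0],-0.001],[0.4,[0,-0.008,0],-0.001]]'
```

```text
time_s: 10.8
tool_pos: [0.5027, -0.1278, 0.0826]
orientation: [0.334, -3.123, -0.002]
wrist_force: [-1.7, 5.3, -0.7]
grip_width: 0.404
gripper_force: 2.7
```

The forces changed between 10.2 and 10.6 s, which may be the drop. I'll check the knob's height numerically first by comparing its lower edge in the wrist images.

```bash
python3 - <<'E'
from h import *
s=robot.sense()
im=robot.read_camera("wrist")
cv2.imwrite("pics/w6.png",im[:,:,::-1]);sd=robot.read_camera("side");cv2.imwrite("pics/s6.png",sd[:,:,::-1])
c5=cv2.imread("pics/c5.png",0)[:,:400]; 
g=cv2.cvtColor(im,cv2.COLOR_RGB2GRAY); a=cv2.resize(g[150:400,120:440],(400,312))
for n,k in(("c5",c5),("now",a)):
    for r in(140,170,200,215,230):
        c=np.where(k[r,158:262]<40)[0]+158;print(n,r,(c.min(),c.max()) if len(c) else None,end=' ')
    for col in(205,212,220):
        q=np.where(k[180:300,col]>=40)[0];print("bottom",col,180+q.min() if len(q) else None,end=' ')
    print()
E
```

```text
c5 140 (np.int64(182), np.int64(257)) c5 170 (np.int64(171), np.int64(261)) c5 200 (np.int64(171), np.int64(261)) c5 215 (np.int64(174), np.int64(261)) c5 230 (np.int64(183), np.int64(261)) bottom 205 236 bottom 212 236 bottom 220 237 
now 140 (np.int64(178), np.int64(257)) now 170 (np.int64(171), np.int64(261)) now 200 (np.int64(175), np.int64(261)) now 215 (np.int64(199), np.int64(261)) now 230 (np.int64(183), np.int64(261)) bottom 205 218 bottom 212 219 bottom 220 218
```

The knob's lower edge went from row 236 to 218 (about 14 px in the full image) at an unchanged tool height. That is about the 8 mm drop, so the pin is in. I'll back off, open and rise.

```bash
python3 -m inch '[[0.4,[0,0.02,0],0],[0.5,[0,0.03,0],0],[0.8,[0,0.02,0],0],[0.8,[0,0.02,0],0],[0.8,[0,0.02,-0.3],0],[0.8,[0,0.02,-0.7],0],[0.8,[0,0.02,-1],0],[0.8,[-0.1,0.02,-1],0]]'
python3 -m inch '[[0.8,[0.5,0,0],0],[0.8,[1,0,0],0],[0.8,[1,0,0],0],[0.8,[1,0,0],0]]'
python3 - <<'E'
from h import *
s=robot.sense()
w=robot.read_camera("wrist");t=robot.read_camera("side")[180:320,220:400]
tp=robot.read_camera("top")[120:240,230:350]
cv2.imwrite("pics/f.png",np.hstack([cv2.resize(t,(400,311),interpolation=3),cv2.resize(tp,(311,311),interpolation=3)])[:,:,::-1])
E
```

```text
time_s: 11.7
tool_pos: [0.5157, -0.1244, 0.2079]
orientation: [-0.332, 3.116, -0.009]
wrist_force: [-0.2, -0.5, -0.0]
grip_width: 0.806
gripper_force: 0.0
time_s: 12.1
tool_pos: [0.3952, -0.1489, 0.2025]
orientation: [0.33, -3.123, -0.001]
wrist_force: [0.0, 0.2, -0.5]
grip_width: 0.802
gripper_force: 0.0
```

View pics/f.png

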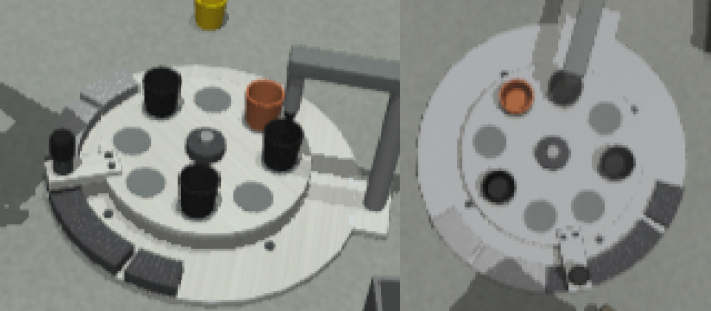

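The final view shows the knob over the next notch at side crop (62,146) and top crop (578,275), with all four pots upright. I'll check its height and angle, then hand in.

```bash
python3 - <<'E'
from h import *
x,e=tri([ray(*ext("top"),(298.7,226.1)),ray(*ext("side"),(247.9,245.7))]);v=x[:2]-[.658,-.093]
print(x,e,np.hypot(*v),np.degrees(np.arctan2(v[1],v[0]))%360-143)
def knobh(f,x0,x1,y0,y1,sc):
    g=cv2.imread(f,0)[y0:y1,x0:x1];r=np.where((g<50).sum(1)>3)[0];return r.min(),r.max()
print(knobh("pics/side0.png",252,270,198,226,1)); 
g=cv2.imread("pics/f.png",0)[:,:400];r=np.where((g[110:185,52:72]<50).sum(1)>8)[0];print(r.min()*.45,r.max()*.45)
E
```

```text
[ 0.5022 -0.1251  0.0912] [np.float64(0.00020549180262896), np.float64(0.00020549180262908218)] 0.1590828183291152 48.64969725786574
(np.int64(4), np.int64(22))
9.450000000000001 27.900000000000002
```

```bash
python3 -c "
from plant import robot
print(robot.job_done())"
```

```text
the job is handed in; nothing more can be done
None
```

I turned the stage counterclockwise about 48° (roughly 0.85 rad) to the next notch, where the plunger dropped home (knob measured 91 mm above the bench, home is 90 mm). All four pots are still upright, the gripper is clear, and the job is handed in at about 12 s; no verdict was returned.

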